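# Step the look selector on by one click and load it

### The arm

A 6-joint arm with a two-finger parallel gripper is mounted at the origin on the work surface. World frame = base frame: x ahead of the robot, y to its left, z up, the work surface at z = 0. Lengths are in mm, angles in degrees, forces in N, time in s.
With the tool pointing down it reaches from about 300 to 850 mm from the base axis. Payload 4.2 kg.
Tool frame: the origin (TCP) lies at the very end of the fingers, on their centre line; the grasp point (between the pads) lies 19 mm behind it (env.grip_depth is the distance from the TCP to the grasp point, in mm); y points along the fingers, z is the direction in which the jaws open and shut, and the axes are right-handed (so a half turn about y gives the same grasp; the last joint's range is limited). The gripper opens to 91 mm and grips with 3 to 60 N. Pads are 32 mm wide; open, the fingers measure 118 mm over their backs; the gripper's body (76 mm by 178 mm) begins 60 mm behind the grasp point.
Start: joints at [-71.104, 18.312, 89.639, -0, 72.044, -1.146], TCP at [197.062, -540.194, 213.976] pointing down, gripper open.
Joint ranges: [-177.97, 177.97], [-48.28, 115.42], [12.27, 149.76], [-77.06, 257.06], [2.81, 150.46], [-146.56, 146.56]. Speed limits (degrees/s): [147.25, 147.25, 180, 180, 180, 180].

### API

Orientations are given as [roll, pitch, yaw] about the fixed x, y, z axes, in that order (R = Rz(yaw) Ry(pitch) Rx(roll)).
In Python, from workcell import state, imaging, job, env gives the robot as it stands.
- The arm moves only by the shell command python3 -m pendant 'ROWS' [FORCE]. ROWS is JSON, a list of rows, each an object with "delta_pos": the shift along the tool's x, y, z in cm, a list of three; "twist": the turn, a rotation vector about the tool's x, y, z in degrees, a list of three; "grip": the opening in per cent of the stroke, from 0 (shut) to 100 (fully open). In form: [{"delta_pos": [tx, ty, tz], "twist": [wx, wy, wz], "grip": grip}, ...]. A call has exactly 5 rows; each row is the pose to reach, as a shift and turn from the pose commanded when the call began, along the tool's axes at that moment; what a row does not reach only later rows make up. A row lasts 1/10 s, in which the tool goes at most 50 mm and 8.59 degrees, less where a joint would pass 70% of its speed; a pose out of reach is approached as far as the arm can. A call with a gripper value outside its range is refused whole. The fingers move at their own pace and stop on an object; FORCE is the grip in N (left out, the last holds). Time passes only in rows, so rows that repeat a pose let the fingers close, or fill a call up. It gives the time, the measured TCP pose, the force and the opening at its end, in the units of the state.
- state(): the state, without advancing time (a new reading comes with each control period).
- imaging.grab_frame(name): name is "scene" or "top" or "wrist"; returns (picture, depth): 384x512x3 uint8, red, green, blue; 384x512 float32, mm along the optical axis (not along the pixel's ray), 0 where there is no reading.
- imaging.camera_info(name): a dict with "fx", "fy", "cx", "cy" (pixels), "R" (3x3) and "t" (3): a world point X has camera coordinates R X + t. Camera axes: x right, y down, z forward; pixel columns grow to the right and rows downward; lengths in mm; the calibration is good to about 2 mm. A picture is of the moment at which its call begins: read the wrist's pose just before it. camera_info takes no time and is no camera call; for the wrist camera it gives the pose at the moment of the call.
- job.job_done(): hands the job in, once; it reports no verdict.
The state is a dict: "time_s": time; "qpos": joint angles; "qvel": joint speeds; "effort": joint torques, N m; "ee_pos": TCP position; "ee_rot": TCP orientation; "force": force on the tool from outside, world axes, zero at the start; "torque": the same for the moment, N m; "gripper_width": finger opening in mm.
Only numpy, scipy, OpenCV 4.12 (cv2) and the standard library are available. Lean on these libraries where they do the work, as an engineer would, in place of code of your own. Each camera call takes 0.05 s, during which the arm holds its last target.

### The job

On the film-set cart's control console, turn the big knurled wheel clockwise (seen from above) by fingertip friction, just one click on from where it stands, so that it rests in the next detent; then press the round push button beside it right down and let it come up again. Use the fingertips only and grasp nothing: leave the flask, the sanitiser bottle, the tape roll and the torch standing where they are.

Things in the scene. Friction and masses are not known exactly. Their poses are not given: they have to be found in the camera images.
- console: Flat black control console with an aluminium top plate, fixed to the cart, 160 (its x) by 270 (its y) mm and 42 mm high. Origin at the centre of its underside on the cart top; its x axis points from the user's edge to the far edge, its y axis to the left, z up. Wheel axis at x 0, y +50 mm; button at x -30, y -85 mm. A small grey display (flat, not a control) lies at the far edge behind the button.
- wheel_top (a point): Centre of the flat top of the black knurled wheel, on its vertical axis, 73 mm above the cart. The wheel is a plain cylinder, 100 mm in diameter (fine ridges under 1 mm) and 30 mm high, its underside 1 mm above the console's top plate. It cannot be lifted or tilted. It can be turned by a finger pressed against its rim or on its top.
- wheel_mark (a point): Point on the wheel's top, 45 mm from its axis, on the white index line that runs from there towards the centre.
- wheel (a joint): Wheel angle, rad, growing clockwise seen from above. Detents every 0.628 rad (36 degrees) at 0, 0.628, 1.257, 1.885 and 2.513; stops 0.25 rad beyond the first and the last. Five dark marks on the plate show the detents: at 1.257 the index line points along the console's +x. It starts in the detent 0.628 or 1.257. Between detents it must be turned against up to 0.1 N m; past half-way it pulls itself into the next one, if let go.
- load_top (a point): Centre of the top of the round grey push button, 28 mm in diameter, 64 mm above the cart when up; its black round housing is 44 mm in diameter and 54 mm high above the cart.
- load (a joint): How far the button is pressed, m: 0 up, 0.006 right down (takes 5 N; pressed beyond 0.0045 counts). A spring brings it up again.
- flask_mid (a point): Mid-height centre of an orange flask, standing, 72 mm in diameter, 200 mm high.
- sanitiser_mid (a point): Mid-height centre of a clear sanitiser bottle, standing, 58 mm in diameter, 135 mm high.
- tape_mid (a point): Mid-height centre of a grey tape roll lying flat, 110 mm in diameter, 48 mm high.
- torch_mid (a point): Mid-height centre of a dark torch standing on its wider head, 34 mm in diameter (body 24 mm), 100 mm high.

How it is judged (in metres and radians):
On the way, in this order (a step that is already met when the one before it is completed fails the run):
1. the fingers, touching the console's wheel, turn it on (contact force between the fingers and console above 0.3 N and distance of wheel_mark from where it was at the start of the episode between 0.005 and 0.0239 m), for 0.02 s.
2. the wheel rests in the next detent clockwise (value of joint wheel above 0.942 rad and distance of wheel_mark from where it was at the start of the episode between 0.0239 and 0.0316 m and value of joint load below 0.002 m), for 0.3 s.
3. the button is pressed right down (value of joint wheel above 0.942 rad and distance of wheel_mark from where it was at the start of the episode between 0.0239 and 0.0316 m and value of joint load above 0.0045 m), for 0.02 s.
At the end, for the whole second after the job is handed in: The wheel rests one detent (0.628 rad) clockwise of where it started, to 0.09 rad, the button is up again (within 1.5 mm), and the four loose things stand within 15 mm of where they were (value of joint wheel above 0.942 rad and distance of wheel_mark from where it was at the start of the episode between 0.0239 and 0.0316 m and velocity of joint wheel between -0.05 and 0.05 rad/s and value of joint load below 0.0015 m and distance of each of flask_mid, sanitiser_mid, tape_mid, torch_mid from where it was at the start of the episode below 0.015 m); the robot touches nothing.
It fails at once if the wheel is turned past the next detent towards the one after it (distance of wheel_mark from where it was at the start of the episode above 0.0409 m).
It fails at once if the wheel is turned anticlockwise to the detent before (distance of wheel_mark from where it was at the start of the episode above 0.02 m and not (value of joint wheel above 0.942 rad)).
It fails at once if the button is pressed before the wheel has clicked on (value of joint load above 0.0045 m and distance of wheel_mark from where it was at the start of the episode below 0.0179 m).
It fails at once if a bystander (flask, sanitiser, tape roll or torch) is lifted, pushed or tipped (distance of any of flask_mid, sanitiser_mid, tape_mid, torch_mid from where it was at the start of the episode above 0.02 m or angle between any of flask_mid, sanitiser_mid, tape_mid, torch_mid's own z axis and vertical above 0.3 rad).
It also fails if it takes over 48 s, if anything falls off the work surface, if the arm or the gripper's body presses on something with over 40 N, if the wrist force passes 120 N, or if a joint passes its speed limit or range.

## Working session

There is one attempt and no reset: what is moved stays moved. The work goes in short steps, Python scripts to look and compute and a shell command to move; the robot and the scene stay as the last step left them, time stands still between calls to the robot, and variables do not carry over. Pictures are saved under pics/ and viewed, and the job is handed in when it is done.

```bash
mkdir -p pics; python3 - <<'E'
from workcell import state, imaging, job, env
import cv2,numpy as np
s=state(); print(s)
for n in ["scene","top"]:
    im,d=imaging.grab_frame(n); cv2.imwrite(f"pics/{n}0.png",im[:,:,::-1]); np.save(f"{n}_d0.npy",d); np.save(f"{n}_i0.npy",im)
    c=imaging.camera_info(n); print(n,c); np.savez(f"{n}_c.npz",**c)
E
```

```text
{'time_s': 0.0, 'qpos': array([-7.11054567e+01,  1.83503115e+01,  8.97097722e+01, -1.54043018e-03,
        7.20414788e+01, -1.14539984e+00]), 'qvel': array([ 0.04364235, -0.09732192, -0.04430306, -0.00589955, -0.03060072,
       -0.00192821]), 'effort': array([ 1.34642014e-03, -4.12455368e+01, -2.31969130e+01,  7.26241199e-02,
        4.56223497e-02, -1.62880160e-04]), 'ee_pos': array([ 196.86628897, -539.69187575,  213.11079026]), 'ee_rot': array([-9.01015715e+01,  5.65957175e-04, -1.59959581e+02]), 'force': array([-0.68515287,  0.05652063, -0.60092181]), 'torque': array([ 2.58324106e-05, -1.17900639e-02,  2.83809649e-03]), 'gripper_width': 91.23447226404716}
scene {'fx': 437.7888745046762, 'fy': 437.7888745046762, 'cx': 246.13098794454257, 'cy': 192.28393328442425, 'R': array([[ 3.12298911e-01,  9.49983812e-01,  3.83662661e-04],
       [ 7.14674065e-01, -2.34676769e-01, -6.58914103e-01],
       [-6.25867694e-01,  2.06052351e-01, -7.52218092e-01]]), 't': array([-232.79598472, -340.79089165, 1696.70876775])}
top {'fx': 471.23951892568, 'fy': 471.23951892568, 'cx': 261.4645328121739, 'cy': 196.25138937337283, 'R': array([[ 0.00527829, -0.99990121,  0.01302707],
       [-0.98544215, -0.00741482, -0.16984932],
       [ 0.16992914, -0.01194091, -0.98538394]]), 't': array([  30.02873044,  605.97248353, 1059.06261659])}
```

View pics/scene0.png

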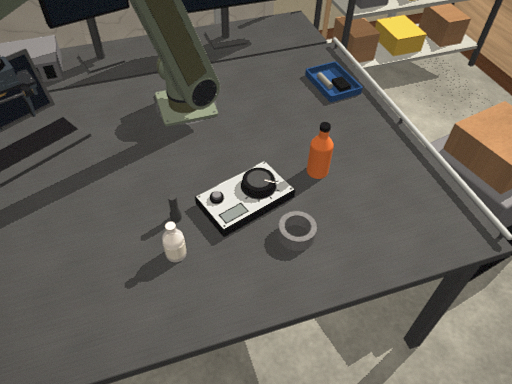

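View pics/top0.png

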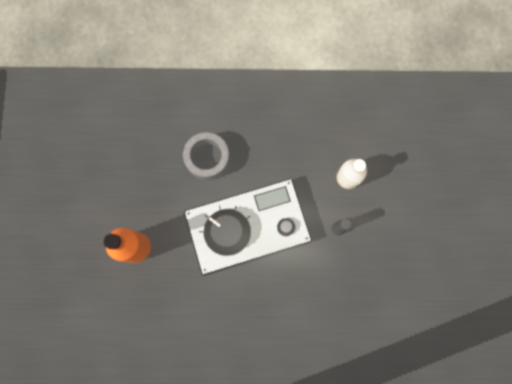

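The scene view shows the console in the middle, with the wheel at about (259,182) and the button at (217,197). In the top view the wheel is at about (227,232), the button at (286,227), the tape at (206,155), the flask near (128,246), the sanitiser near (351,174) and the torch near (343,226). I'll enlarge the console next.

```bash
python3 - <<'E'
import cv2,numpy as np
im=np.load("top_i0.npy")[:,:,::-1]
c=im[170:280,175:325]; cv2.imwrite("pics/topcrop.png",cv2.resize(c,None,fx=5,fy=5,interpolation=cv2.INTER_CUBIC))
E
```

```text
(no output)
```

View pics/topcrop.png

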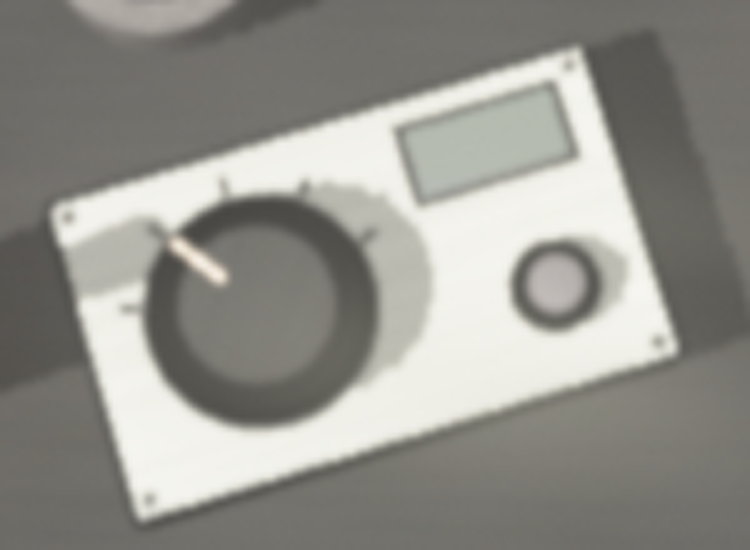

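The crop shows the plate corners at about (52,206), (583,46), (678,352) and (138,522). The wheel centre is at about (260,311) and the button top at (555,284). The index line runs from (172,240) to (225,282), at the second mark, so the wheel stands in detent 0.628.

```bash
cat > h.py <<'E'
import numpy as np
def back(cam,u,v,z):
    c=np.load(f"{cam}_c.npz"); R,t=c["R"],c["t"]
    d=R.T@np.array([(u-c["cx"])/c["fx"],(v-c["cy"])/c["fy"],1]); o=-R.T@t
    return o+d*(z-o[2])/d[2]
def dep(cam,u,v):
    c=np.load(f"{cam}_c.npz"); d=np.load(f"{cam}_d0.npy"); w=d[int(round(v)),int(round(u))]
    return c["R"].T@(np.array([(u-c["cx"])/c["fx"],(v-c["cy"])/c["fy"],1])*w-c["t"])
E
python3 - <<'E'
from h import *
np.set_printoptions(precision=1,suppress=True)
P=lambda u,v,z:back("top",175+u/5-0.4,170+v/5-0.4,z)
co=[P(*p,42) for p in [(52,206),(583,46),(678,352),(138,522)]]
for c in co: print(c)
print([np.linalg.norm(co[i]-co[i-1]) for i in range(4)])
m=sum(co)/4; e=(co[0]-co[1])+(co[3]-co[2]); yaw=np.degrees(np.arctan2(-e[0],e[1])); print("centre",m,yaw)
a=np.radians(yaw); R=np.array([[np.cos(a),-np.sin(a)],[np.sin(a),np.cos(a)]])
print("wheel pred",m[:2]+R@[0,50],"meas",P(260,311,73)); print("button pred",m[:2]+R@[-30,-85],P(555,284,64))
print("mark",P(172,240,73),P(225,282,73))
for n,u,v in [("wheel",227,240),("btn",286,227),("plate",262,240),("plate2",262,260)]: print(n,dep("top",u,v))
# height map of loose things
c=np.load("top_c.npz"); d=np.load("top_d0.npy"); v,u=np.mgrid[:384,:512]
X=np.stack([(u-c["cx"])/c["fx"]*d,(v-c["cy"])/c["fy"]*d,d],-1)-c["t"]; X=X@c["R"]
import cv2
k=((X[...,2]>15)&(d>0)&(X[...,0]<900)).astype(np.uint8); n,l,st,ce=cv2.connectedComponentsWithStats(k)
for i in range(1,n):
    if st[i,4]>20:
        p=X[l==i]; print(st[i],p.min(0),p.max(0),np.median(p,0))
E
```

```text
[571.2 214.1  42. ]
[650.4 -37.2  42. ]
[504.3 -81.   42. ]
[424.3 169.6  42. ]
[np.float64(153.51349377001705), np.float64(263.46148498508916), np.float64(152.53669031047596), np.float64(263.0594713270286)]
centre [537.5  66.4  42. ] 17.589684311492736
wheel pred [522.4 114. ] meas [519.3 113.2  73. ]
button pred [534.6 -23.7] [533.5 -22.   64. ]
mark [551.6 154.   73. ] [532.4 129.4  73. ]
wheel [500.7 112.   71.9]
btn [532.2 -23.   62.9]
plate [503.8  31.9  39.4]
plate2 [458.7  31.1  -1.7]
[ 183  133   47   47 1087] [653.  113.7  15. ] [761.5 222.7  53.7] [707.1 168.6  47.3]
[337 159  30  30 653] [ 632.9 -207.6   16.2] [ 689.8 -151.2  139.3] [ 652.7 -171.3   92.8]
[ 184  179  128   97 7711] [422.  -83.6  15.3] [651.1 217.2  80. ] [532.9  67.9  43. ]
[332 219  19  16 214] [ 519.5 -168.1   15. ] [ 551.7 -136.1  105.2] [ 533.1 -148.    77.6]
[ 103  228   47   35 1229] [451.  299.3  15.1] [521.3 367.2 204.8] [482.6 320.9 134.9]
```

Both measurements agree: the wheel axis is at about (520.5,113.5), the button at about (534,-23), and the console yaw is about 17.5°. My plan has two parts:
- **Wheel:** open the fingers to about 60 mm, centre them over the wheel, press both tips on its top and twist 36° clockwise.
- **Button:** shut the fingers and press.

```bash
cat >> h.py <<'E'
from scipy.spatial.transform import Rotation as Ro
def to(target,yaw=None):
    from workcell import state
    s=state(); R=Ro.from_euler('xyz',s["ee_rot"],degrees=True)
    d=R.inv().apply(np.array(target)-s["ee_pos"])/10
    print("t",round(s["time_s"],2),"pos",s["ee_pos"].round(1),"rot",s["ee_rot"].round(2),"F",s["force"].round(1),"w",round(s["gripper_width"],1),"q6",s["qpos"][5].round(1))
    print("delta_cm",d.round(2))
    if yaw is not None:
        T=Ro.from_euler('xyz',[-90,0,yaw],degrees=True); print("twist",(R.inv()*T).as_rotvec(degrees=True).round(2))
E
python3 -c "
from h import *
to([520.5,113.5,180],-100)"
```

```text
t 0.1 pos [ 196.9 -539.8  213.2] rot [ -90.09    0.   -159.96] F [0.7 0.7 0. ] w 91.0 q6 -1.1
delta_cm [-52.79   3.4  -50.28]
twist [ 8.000e-02 -5.996e+01 -5.000e-02]
```

```bash
python3 -m pendant '[{"delta_pos":[-3.5,0,-3.4],"twist":[0,-8,0],"grip":64},{"delta_pos":[-7,0,-6.8],"twist":[0,-16,0],"grip":64},{"delta_pos":[-10.5,0,-10.2],"twist":[0,-24,0],"grip":64},{"delta_pos":[-14,0,-13.4],"twist":[0,-32,0],"grip":64},{"delta_pos":[-17.5,0,-16.7],"twist":[0,-40,0],"grip":64}]'; python3 -c "
from h import *
to([520.5,113.5,180],-100)"
```

```text
time_s: 0.6
ee_pos: [304.5, -321.5, 213.7]
ee_rot: [-90.0, 0.0, -119.7]
force: [1.2, 0.1, 0.2]
gripper_width: 58.7
t 0.6 pos [ 304.5 -321.5  213.7] rot [-9.0010e+01  2.0000e-02 -1.1967e+02] F [1.2 0.1 0.2] w 58.7 q6 -18.4
delta_cm [-48.48   3.38  -2.77]
twist [ 1.000e-02 -1.967e+01 -2.000e-02]
```

```bash
python3 -m pendant '[{"delta_pos":[-4.8,0,-0.3],"twist":[0,-4,0],"grip":64},{"delta_pos":[-9.6,0,-0.6],"twist":[0,-8,0],"grip":64},{"delta_pos":[-14.4,0,-0.8],"twist":[0,-12,0],"grip":64},{"delta_pos":[-19.2,0,-1.1],"twist":[0,-16,0],"grip":64},{"delta_pos":[-24,0,-1.4],"twist":[0,-20,0],"grip":64}]'; python3 -c "
from h import *
to([520.5,113.5,180],-100)"
```

```text
time_s: 1.1
ee_pos: [412.2, -106.5, 213.9]
ee_rot: [-90.0, -0.0, -99.8]
force: [0.7, -0.9, -0.3]
gripper_width: 58.6
t 1.1 pos [ 412.2 -106.5  213.9] rot [-8.999e+01 -1.000e-02 -9.980e+01] F [ 0.7 -0.9 -0.3] w 58.6 q6 -6.2
delta_cm [-23.52   3.38   6.93]
twist [-0.01  0.2   0.01]
```

```bash
python3 -m pendant '[{"delta_pos":[-4.7,0,1.4],"twist":[0,0,0],"grip":64},{"delta_pos":[-9.4,0.5,2.8],"twist":[0,0,0],"grip":64},{"delta_pos":[-14.1,1,4.2],"twist":[0,0,0],"grip":64},{"delta_pos":[-18.8,2,5.5],"twist":[0,0,0],"grip":64},{"delta_pos":[-23.5,3.4,6.9],"twist":[0,0,0],"grip":64}]'; python3 -c "
from h import *
to([520.5,113.5,85],-100)
from workcell import imaging
import cv2
for n in ['wrist','top','scene']:
    im,d=imaging.grab_frame(n); cv2.imwrite(f'pics/{n}1.png',im[:,:,::-1])
    print(imaging.camera_info(n)['t'],d[d>0].min()) if n=='wrist' else 0
    if n=='wrist': np.save('w_d.npy',d);np.savez('wrist_c.npz',**imaging.camera_info(n)); np.save('wrist_d0.npy',d)
"
```

```text
time_s: 1.6
ee_pos: [520.8, 112.4, 180.1]
ee_rot: [-89.9, 0.0, -99.9]
force: [0.1, -0.0, 0.4]
gripper_width: 58.6
t 1.6 pos [520.8 112.4 180.1] rot [-8.994e+01  1.000e-02 -9.992e+01] F [ 0.1 -0.   0.4] w 58.6 q6 20.9
delta_cm [-0.1   9.51 -0.06]
twist [-0.06  0.08 -0.01]
[-496.61952322  177.96250629  410.8387667 ] 57.098846
```

View pics/wrist1.png

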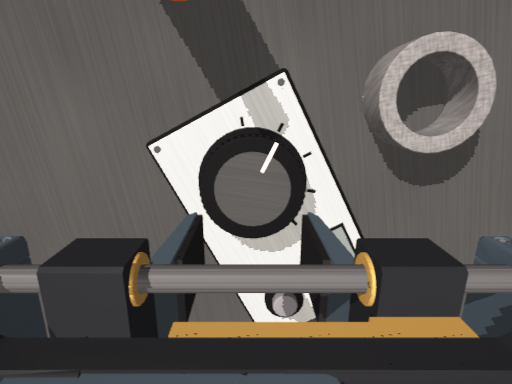

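View pics/top1.png

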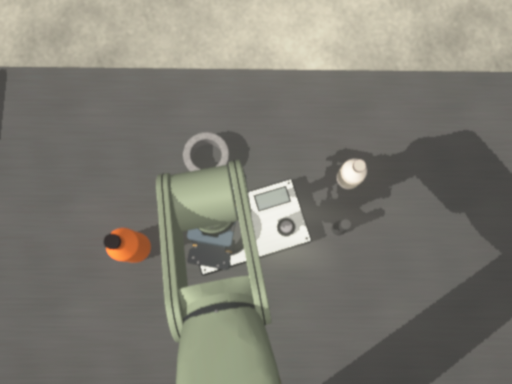

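View pics/scene1.png

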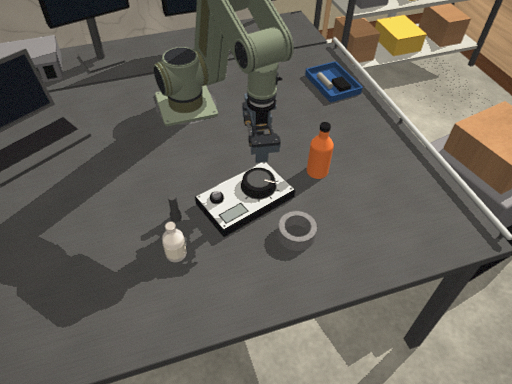

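The wrist view shows the wheel, centred near (252,182), between and ahead of the tips, with the index line at (270,157) pointing at the second mark. I'll cross-check the wheel centre and then descend.

```bash
python3 -c "
from h import *
print(back('wrist',253,182,73), back('wrist',276,143,73), back('wrist',285,301,64))
to([520.5,113.5,76],-100)"
```

```text
[526.97652833 129.06403592  73.        ] [553.09865449 160.69593343  73.        ] [538.33760647  -6.84795609  64.        ]
t 1.75 pos [520.  112.3 178.5] rot [-9.017e+01 -7.000e-02 -9.972e+01] F [-1.1 -0.9  0.4] w 58.6 q6 20.7
delta_cm [-0.14 10.25  0.06]
twist [0.17 0.28 0.07]
```

```bash
python3 -m pendant '[{"delta_pos":[-0.1,3,0],"twist":[0,0,0],"grip":64},{"delta_pos":[-0.1,6,0],"twist":[0,0,0],"grip":64},{"delta_pos":[-0.1,8,0],"twist":[0,0,0],"grip":64},{"delta_pos":[-0.1,9.8,0],"twist":[0,0,0],"grip":64},{"delta_pos":[-0.1,10.0,0],"twist":[0,0,0],"grip":64}]'; python3 -c "
from h import *
to([520.5,113.5,73],-100)"
```

```text
time_s: 2.25
ee_pos: [518.1, 109.6, 78.5]
ee_rot: [-90.3, -0.1, -100.0]
force: [0.3, -0.2, 0.7]
gripper_width: 58.3
t 2.25 pos [518.1 109.6  78.5] rot [ -90.27   -0.13 -100.03] F [ 0.3 -0.2  0.7] w 58.3 q6 20.8
delta_cm [-0.43  0.54  0.17]
twist [ 0.27 -0.03  0.13]
```

The wrist camera puts the wheel and the button both about 15 mm further in +y than the top camera does. I'll resolve this before making contact.

```bash
python3 -c "
from h import *
from workcell import imaging,state
import cv2
to([520.5,113.5,73],-100)
c=imaging.camera_info('wrist'); im,d=imaging.grab_frame('wrist'); c2=imaging.camera_info('wrist')
cv2.imwrite('pics/wrist2.png',im[:,:,::-1]); np.savez('wrist_c.npz',**c); np.save('wrist_d0.npy',d)
for k in (c,c2): print((-k['R'].T@k['t']).round(1), k['R'].round(3).tolist())
to([520.5,113.5,73],-100)
for u,v in [(150,150),(250,100),(250,180)]: print(dep('wrist',u,v))
im,d=imaging.grab_frame('scene'); cv2.imwrite('pics/scene2.png',cv2.resize(im[100:240,180:320,::-1],None,fx=4,fy=4,interpolation=2))
"
```

```text
t 2.25 pos [518.1 109.6  78.5] rot [ -90.27   -0.13 -100.03] F [ 0.3 -0.2  0.7] w 58.3 q6 20.8
delta_cm [-0.43  0.54  0.17]
twist [ 0.27 -0.03  0.13]
[533.5 185.9 248.6] [[0.985, -0.173, -0.005], [-0.165, -0.947, 0.275], [-0.052, -0.27, -0.961]]
[534.1 186.1 249.6] [[0.985, -0.173, -0.003], [-0.166, -0.947, 0.274], [-0.05, -0.269, -0.962]]
t 2.3 pos [519.1 109.9  79.4] rot [-9.0150e+01 -8.0000e-02 -1.0003e+02] F [ 0.5 -1.1 -0.5] w 58.0 q6 20.8
delta_cm [-0.38  0.64  0.08]
twist [ 0.15 -0.03  0.08]
[460.27153544 169.88154412  42.88008276]
[531.92298576 189.84108483  42.86679129]
[524.21005889 144.65540161  71.47786452]
```

View pics/wrist2.png

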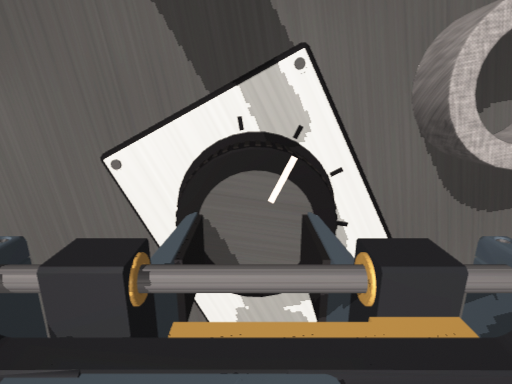

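View pics/scene2.png

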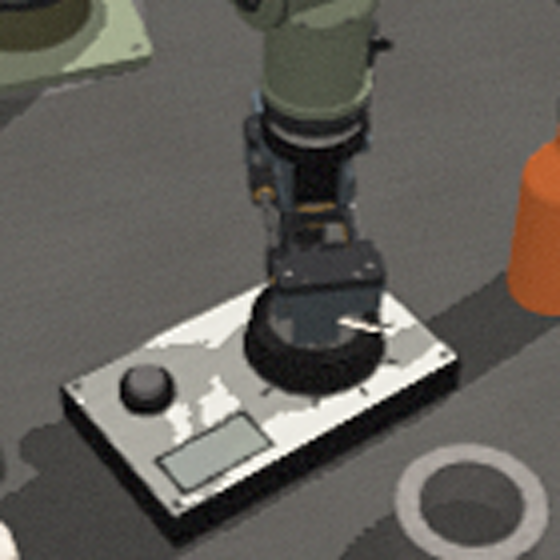

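The wrist view shows the plate's left corners at (105,158) and (306,45). The wheel spans columns 177–336 and rows 133–297, so its centre is near (257,214).

```bash
python3 -c "
from h import *
np.set_printoptions(precision=1,suppress=True)
for u,v,z in [(105,158,42),(306,45,42),(257,214,73),(296,158,73),(270,202,73),(177,214,73),(336,214,73)]: print(u,v,back('wrist',u,v,z))
S=np.load('scene_c.npz')
print('scene corners', [back('scene',180+x/4-.4,100+y/4-.4,z) for x,y,z in [(457,352,42),(178,510,42),(66,388,42),(148,375,64)]])
"
```

```text
105 158 [428.4 169.8  42. ]
306 45 [571.4 215.7  42. ]
257 214 [524.8 123.4  73. ]
296 158 [552.6 153.3  73. ]
270 202 [533.7 129.6  73. ]
177 214 [476.9 131.8  73. ]
336 214 [571.9 115.2  73. ]
scene corners [array([565.7, 214.6,  42. ]), array([644.3, -33.3,  42. ]), array([507.1, -81.8,  42. ]), array([532.7, -23.1,  64. ])]
```

The wrist camera agrees with the top camera on the corners and the mark, to within 2–4 mm. The earlier mismatch came from reading the wheel's centre with its near side hidden. I'm taking (522.5,114) and centring there at low height.

```bash
python3 -c "
from h import *
to([522.5,114,75],-100)"
```

```text
t 2.35 pos [520.  110.3  80.5] rot [-9.0020e+01 -3.0000e-02 -1.0002e+02] F [-0.1 -0.2  0.5] w 57.9 q6 20.8
delta_cm [-0.41  0.55  0.18]
twist [ 0.02 -0.02  0.03]
```

```bash
python3 -m pendant '[{"delta_pos":[-0.2,0.1,0.15],"twist":[0,0,0],"grip":64},{"delta_pos":[-0.35,0.3,0.15],"twist":[0,0,0],"grip":64},{"delta_pos":[-0.35,0.5,0.15],"twist":[0,0,0],"grip":64},{"delta_pos":[-0.35,0.5,0.15],"twist":[0,0,0],"grip":64},{"delta_pos":[-0.35,0.5,0.15],"twist":[0,0,0],"grip":64}]'; python3 -c "
from h import *
to([522.5,114,75],-100)"
```

```text
time_s: 2.85
ee_pos: [522.4, 114.5, 75.3]
ee_rot: [-90.0, -0.0, -99.9]
force: [0.6, -0.3, 0.1]
gripper_width: 58.6
t 2.85 pos [522.4 114.5  75.3] rot [-89.99  -0.   -99.95] F [ 0.6 -0.3  0.1] w 58.6 q6 21.1
delta_cm [0.05 0.03 0.02]
twist [-0.01  0.05  0.  ]
```

Centred. Next I descend in small steps to find contact.

```bash
python3 -m pendant '[{"delta_pos":[0,0.1,0],"twist":[0,0,0],"grip":64},{"delta_pos":[0,0.2,0],"twist":[0,0,0],"grip":64},{"delta_pos":[0,0.25,0],"twist":[0,0,0],"grip":64},{"delta_pos":[0,0.25,0],"twist":[0,0,0],"grip":64},{"delta_pos":[0,0.25,0],"twist":[0,0,0],"grip":64}]'
```

```text
time_s: 3.35
ee_pos: [522.4, 114.4, 73.3]
ee_rot: [-90.0, 0.0, -100.0]
force: [-0.9, 0.4, 5.3]
gripper_width: 58.5
```

```bash
python3 -m pendant '[{"delta_pos":[0,0.05,0],"twist":[0,0,0],"grip":64},{"delta_pos":[0,0.05,0],"twist":[0,0,0],"grip":64},{"delta_pos":[0,0.05,0],"twist":[0,0,0],"grip":64},{"delta_pos":[0,0.05,0],"twist":[0,0,0],"grip":64},{"delta_pos":[0,0.05,0],"twist":[0,0,0],"grip":64}]'
```

```text
time_s: 3.85
ee_pos: [522.4, 114.4, 73.2]
ee_rot: [-90.0, 0.0, -100.0]
force: [-2.7, -1.0, 9.2]
gripper_width: 57.9
```

```bash
python3 -m pendant '[{"delta_pos":[0,0.06,0],"twist":[0,0,0],"grip":64},{"delta_pos":[0,0.06,0],"twist":[0,2,0],"grip":64},{"delta_pos":[0,0.06,0],"twist":[0,4,0],"grip":64},{"delta_pos":[0,0.06,0],"twist":[0,7,0],"grip":64},{"delta_pos":[0,0.06,0],"twist":[0,10,0],"grip":64}]'; python3 -c "
from h import *
from workcell import imaging,state
import cv2
print(state()['torque'].round(3))
c=imaging.camera_info('wrist'); im,d=imaging.grab_frame('wrist')
cv2.imwrite('pics/wrist3.png',im[:,:,::-1]); np.savez('wrist_c.npz',**c)
to([522.5,114,75],-100)"
```

```text
time_s: 4.35
ee_pos: [522.4, 114.3, 73.2]
ee_rot: [-90.0, -0.0, -110.1]
force: [-3.4, -1.5, 12.5]
gripper_width: 58.5
[-0.195  0.75   0.077]
t 4.4 pos [522.3 114.3  73.2] rot [ -89.97   -0.   -110.15] F [-2.8 -0.4 13.4] w 58.1 q6 31.3
delta_cm [ 0.02 -0.18  0.02]
twist [-3.000e-02 -1.015e+01  1.000e-02]
```

View pics/wrist3.png

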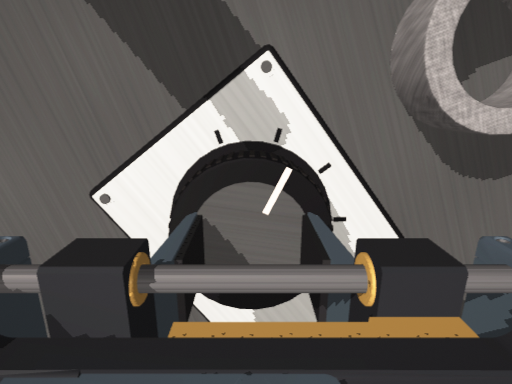

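In the wrist view the index line, (291,167)–(265,213), has kept its place relative to the fingers while the plate has turned. So the wheel is following the twist. The moment is 0.08 N m and the force 13 N. I'll continue.

```bash
python3 -m pendant '[{"delta_pos":[0,0.02,0],"twist":[0,3,0],"grip":64},{"delta_pos":[0,0.02,0],"twist":[0,6,0],"grip":64},{"delta_pos":[0,0.02,0],"twist":[0,9,0],"grip":64},{"delta_pos":[0,0.02,0],"twist":[0,12,0],"grip":64},{"delta_pos":[0,0.02,0],"twist":[0,15,0],"grip":64}]'; python3 -c "
from h import *
from workcell import imaging,state
import cv2
print(state()['torque'].round(3))
c=imaging.camera_info('wrist'); im,d=imaging.grab_frame('wrist')
cv2.imwrite('pics/wrist4.png',im[:,:,::-1]); np.savez('wrist_c.npz',**c)
to([522.5,114,75],-100)"
```

```text
time_s: 4.9
ee_pos: [522.2, 114.1, 73.2]
ee_rot: [-90.0, -0.0, -125.1]
force: [-4.3, -0.3, 14.3]
gripper_width: 58.7
[-0.391  0.865 -0.068]
t 4.95 pos [522.4 114.2  73.2] rot [-8.996e+01  1.000e-02 -1.252e+02] F [-4.5 -2.2 13.6] w 58.1 q6 46.3
delta_cm [ 0.01 -0.18  0.02]
twist [-4.00e-02 -2.52e+01 -1.00e-02]
```

View pics/wrist4.png

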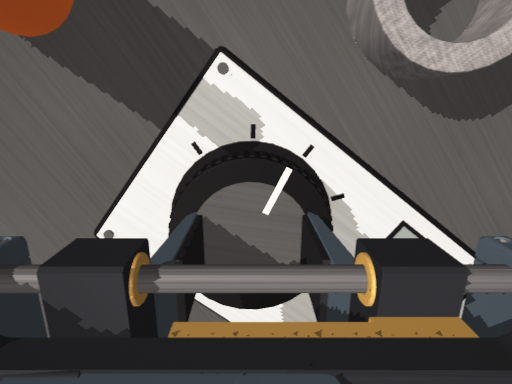

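The index line hasn't moved relative to the fingers, and the moment has changed sign, so the wheel is past half-way (25°). Now the last 11°.

```bash
python3 -m pendant '[{"delta_pos":[0,0,0],"twist":[0,2.5,0],"grip":64},{"delta_pos":[0,0,0],"twist":[0,5,0],"grip":64},{"delta_pos":[0,0,0],"twist":[0,7.5,0],"grip":64},{"delta_pos":[0,0,0],"twist":[0,9.5,0],"grip":64},{"delta_pos":[0,0,0],"twist":[0,11,0],"grip":64}]'; python3 -m pendant '[{"delta_pos":[0,0,0],"twist":[0,0,0],"grip":64},{"delta_pos":[0,-0.2,0],"twist":[0,0,0],"grip":64},{"delta_pos":[0,-1,0],"twist":[0,0,0],"grip":64},{"delta_pos":[0,-3,0],"twist":[0,0,0],"grip":50},{"delta_pos":[0,-5,0],"twist":[0,0,0],"grip":40}]'; python3 -c "
from h import *
from workcell import imaging,state
import cv2
c=imaging.camera_info('wrist'); im,d=imaging.grab_frame('wrist')
cv2.imwrite('pics/wrist5.png',im[:,:,::-1]); np.savez('wrist_c.npz',**c)
im,d=imaging.grab_frame('scene'); cv2.imwrite('pics/scene5.png',cv2.resize(im[100:240,180:320,::-1],None,fx=4,fy=4,interpolation=2))
to([534,-23,110],-136)"
```

```text
time_s: 5.45
ee_pos: [522.3, 114.1, 73.2]
ee_rot: [-90.0, -0.0, -136.0]
force: [-4.6, -2.7, 14.8]
gripper_width: 58.1
time_s: 5.95
ee_pos: [522.1, 114.4, 121.7]
ee_rot: [-90.0, -0.1, -136.0]
force: [-0.7, 0.2, -0.5]
gripper_width: 45.3
t 6.05 pos [524.4 114.9 123.9] rot [ -89.82    0.28 -135.96] F [ 0.5 -0.1 -0.4] w 38.0 q6 57.1
delta_cm [ 8.9   1.38 10.57]
twist [-0.18  0.04 -0.28]
```

View pics/wrist5.png

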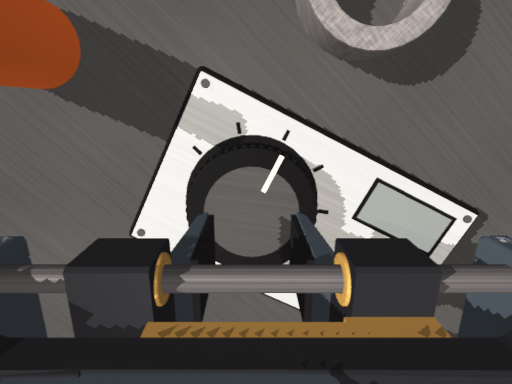

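View pics/scene5.png

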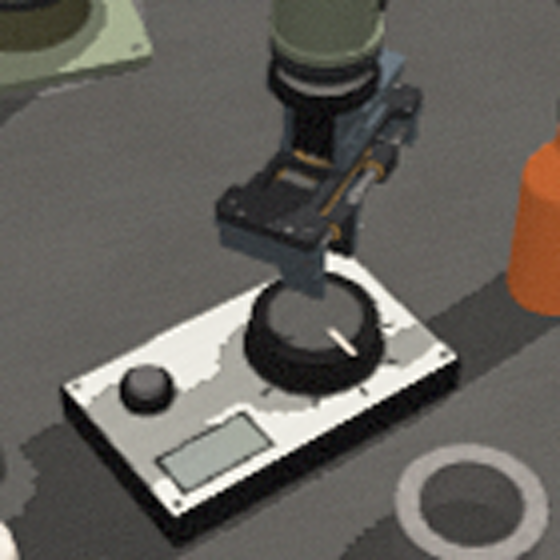

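In both views the index line points at the third (middle) mark, along the console's +x, so the wheel is exactly one detent on. Next I shut the fingers and go over the button.

```bash
python3 -m pendant '[{"delta_pos":[2.2,0,2.7],"twist":[0,0,0],"grip":0},{"delta_pos":[4.5,0,5.3],"twist":[0,0,0],"grip":0},{"delta_pos":[6.7,0.5,8],"twist":[0,0,0],"grip":0},{"delta_pos":[8.9,1.4,10.5],"twist":[0,0,0],"grip":0},{"delta_pos":[8.9,1.4,10.5],"twist":[0,0,0],"grip":0}]';  python3 -m pendant '[{"delta_pos":[0,1,0],"twist":[0,0,0],"grip":0},{"delta_pos":[0,2,0],"twist":[0,0,0],"grip":0},{"delta_pos":[0,3,0],"twist":[0,0,0],"grip":0},{"delta_pos":[0,3,0],"twist":[0,0,0],"grip":0},{"delta_pos":[0,3,0],"twist":[0,0,0],"grip":0}]'; python3 -c "
from h import *
from workcell import imaging,state
import cv2
im,d=imaging.grab_frame('scene'); cv2.imwrite('pics/scene6.png',cv2.resize(im[100:240,150:290,::-1],None,fx=4,fy=4,interpolation=2))
im,d=imaging.grab_frame('top'); cv2.imwrite('pics/top6.png',cv2.resize(im[150:270,160:360,::-1],None,fx=4,fy=4,interpolation=2))
to([534,-23,66],-136)"
```

```text
time_s: 6.55
ee_pos: [530.3, -26.0, 105.5]
ee_rot: [-90.1, -0.2, -136.2]
force: [-0.6, 0.5, 0.3]
gripper_width: 1.1
time_s: 7.05
ee_pos: [531.2, -22.2, 77.0]
ee_rot: [-90.0, -0.0, -135.9]
force: [0.8, 0.7, -0.1]
gripper_width: 0.5
t 7.15 pos [531.7 -22.5  77.7] rot [-8.9970e+01  3.0000e-02 -1.3592e+02] F [ 0.2  0.2 -0.1] w 0.7 q6 42.3
delta_cm [-0.13  1.17  0.19]
twist [-0.03  0.08 -0.03]
```

View pics/scene6.png

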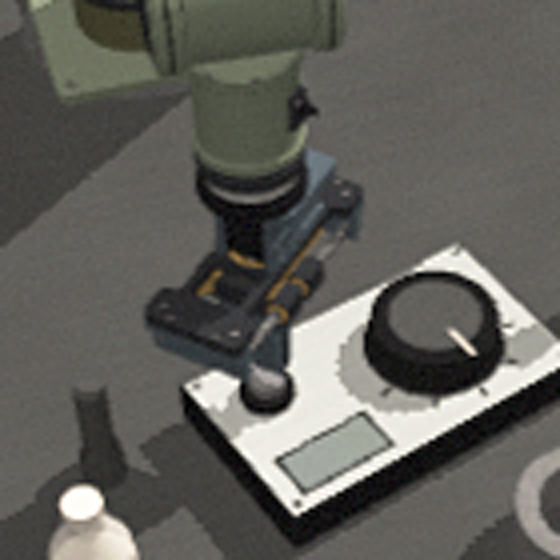

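View pics/top6.png

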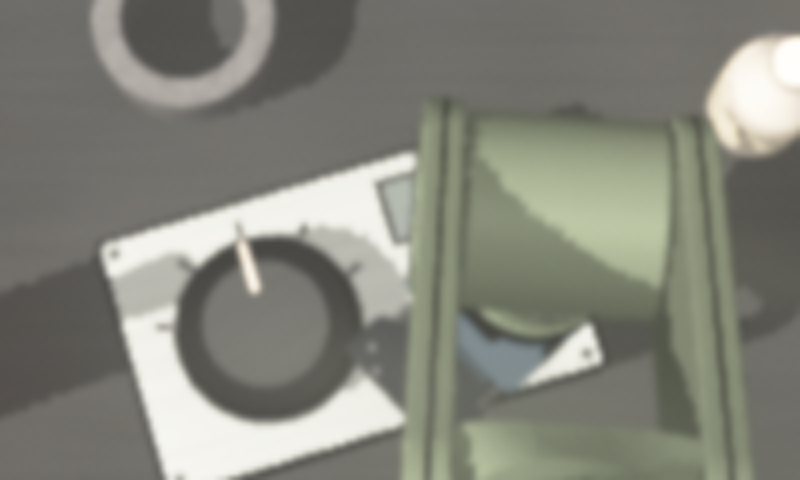

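```bash
python3 -c "
from h import *
c=np.load('scene_c.npz')
for n,p in [('tcp',[531.7,-22.5,77.7]),('btn',[534,-23,64])]:
    q=c['R']@p+c['t']; print(n,(c['fx']*q[0]/q[2]+c['cx']-150)*4,(c['fy']*q[1]/q[2]+c['cy']-100)*4)
print(back('scene',150+269/4-.4,100+377/4-.4,64))
"
```

```text
tcp 265.9386324718969 360.09479463332616
btn 267.05040357314294 374.5807862799793
[534.8640384  -22.97117663  64.        ]
```

The projection puts the button top at (267,375) in that crop, which matches the picture, so its position holds. Descend to just above it, then press.

```bash
python3 -m pendant '[{"delta_pos":[-0.1,0.4,0.2],"twist":[0,0,0],"grip":0},{"delta_pos":[-0.1,0.8,0.2],"twist":[0,0,0],"grip":0},{"delta_pos":[-0.1,1.1,0.2],"twist":[0,0,0],"grip":0},{"delta_pos":[-0.1,1.3,0.2],"twist":[0,0,0],"grip":0},{"delta_pos":[-0.1,1.5,0.2],"twist":[0,0,0],"grip":0}]'; python3 -m pendant '[{"delta_pos":[0,0.1,0],"twist":[0,0,0],"grip":0},{"delta_pos":[0,0.2,0],"twist":[0,0,0],"grip":0},{"delta_pos":[0,0.3,0],"twist":[0,0,0],"grip":0},{"delta_pos":[0,0.35,0],"twist":[0,0,0],"grip":0},{"delta_pos":[0,0.35,0],"twist":[0,0,0],"grip":0}]'
```

```text
time_s: 7.65
ee_pos: [533.3, -23.7, 62.3]
ee_rot: [-90.0, -0.0, -136.0]
force: [-1.9, 0.1, 2.1]
gripper_width: 0.2
time_s: 8.15
ee_pos: [533.3, -23.7, 59.0]
ee_rot: [-90.0, -0.0, -136.0]
force: [-2.7, 0.2, 3.9]
gripper_width: 0.6
```

```bash
python3 -m pendant '[{"delta_pos":[0,0.1,0],"twist":[0,0,0],"grip":0},{"delta_pos":[0,0.2,0],"twist":[0,0,0],"grip":0},{"delta_pos":[0,0.25,0],"twist":[0,0,0],"grip":0},{"delta_pos":[0,0.25,0],"twist":[0,0,0],"grip":0},{"delta_pos":[0,0.25,0],"twist":[0,0,0],"grip":0}]'
```

```text
time_s: 8.65
ee_pos: [533.4, -23.7, 58.1]
ee_rot: [-90.0, 0.0, -136.0]
force: [-5.5, 0.4, 15.8]
gripper_width: 0.2
```

The button is on its stop: the force rose from 4 to 16 N and z stopped at 58.1. Now I release and retreat straight up.

```bash
python3 -m pendant '[{"delta_pos":[0,-0.4,0],"twist":[0,0,0],"grip":0},{"delta_pos":[0,-1.5,0],"twist":[0,0,0],"grip":0},{"delta_pos":[0,-4,0],"twist":[0,0,0],"grip":0},{"delta_pos":[0,-8,0],"twist":[0,0,0],"grip":0},{"delta_pos":[0,-12,0],"twist":[0,0,0],"grip":0}]'; python3 -c "
from h import *
to([330,-200,220],-136)"
```

```text
time_s: 9.15
ee_pos: [533.6, -23.6, 177.4]
ee_rot: [-90.0, -0.0, -136.0]
force: [1.1, -0.4, -0.1]
gripper_width: 0.3
t 9.15 pos [533.6 -23.6 177.4] rot [-9.0020e+01 -1.0000e-02 -1.3596e+02] F [ 1.1 -0.4 -0.1] w 0.3 q6 42.2
delta_cm [26.9  -4.25 -1.47]
twist [0.02 0.04 0.01]
```

```bash
python3 -m pendant '[{"delta_pos":[4,-2,0],"twist":[0,0,0],"grip":0},{"delta_pos":[8,-4,0],"twist":[0,0,0],"grip":0},{"delta_pos":[12,-4,0],"twist":[0,0,0],"grip":0},{"delta_pos":[16,-4,-1],"twist":[0,0,0],"grip":0},{"delta_pos":[20,-4,-1],"twist":[0,0,0],"grip":0}]';python3 -m pendant '[{"delta_pos":[3,0,0],"twist":[0,0,0],"grip":0},{"delta_pos":[6,0,0],"twist":[0,0,0],"grip":0},{"delta_pos":[6,0,0],"twist":[0,0,0],"grip":0},{"delta_pos":[6,0,0],"twist":[0,0,0],"grip":0},{"delta_pos":[6,0,0],"twist":[0,0,0],"grip":0}]'; python3 -c "
from h import *
from workcell import imaging,state
import cv2
print(state()['qvel'].round(2))
im,d=imaging.grab_frame('top'); np.save('top_d0.npy',d); cv2.imwrite('pics/top7.png',cv2.resize(im[120:270,90:380,::-1],None,fx=2.7,fy=2.7,interpolation=2))
c=np.load('top_c.npz'); v,u=np.mgrid[:384,:512]
X=np.stack([(u-c['cx'])/c['fx']*d,(v-c['cy'])/c['fy']*d,d],-1)-c['t']; X=X@c['R']
np.set_printoptions(precision=1,suppress=True)
k=((X[...,2]>15)&(d>0)&(X[...,0]<900)).astype(np.uint8); n,l,st,ce=cv2.connectedComponentsWithStats(k)
for i in range(1,n):
    if st[i,4]>20:
        p=X[l==i]; print(st[i],p.min(0),p.max(0),np.median(p,0))
print(dep('top',286,227))
"
```

```text
time_s: 9.65
ee_pos: [381.4, -155.9, 216.8]
ee_rot: [-89.9, 0.0, -135.9]
force: [1.0, 0.7, -0.0]
gripper_width: 0.3
time_s: 10.15
ee_pos: [340.5, -196.9, 216.5]
ee_rot: [-90.0, 0.0, -135.9]
force: [0.0, -0.9, -0.2]
gripper_width: 0.8
[ 0.76  0.18  0.06 -0.2   0.15 -0.11]
[ 183  133   47   47 1078] [652.6 113.9  15.2] [761.8 223.5  54.5] [706.4 168.7  47.4]
[337 159  30  30 654] [ 633.  -206.7   15.3] [ 689.9 -150.9  139.4] [ 652.8 -171.4   92.6]
[ 184  179  128   97 7711] [422.  -83.5  17. ] [650.8 217.5  81.6] [532.8  68.   43. ]
[332 219  19  16 213] [ 519.9 -168.8   16.5] [ 551.4 -136.4  105. ] [ 533.4 -148.4   79.5]
[ 103  228   47   35 1215] [451.1 298.6  15. ] [521.3 367.3 203.6] [482.5 321.2 135. ]
[  347   272   165   112 11343] [ 256.3 -283.5  235.3] [ 427.9 -100.6  625.9] [ 340.  -167.5  581.7]
[532.  -22.8  65.2]
```

View pics/top7.png

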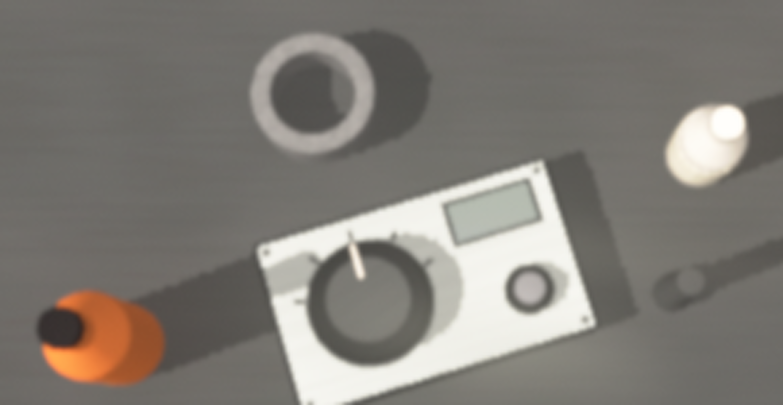

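The index line at (357,258) points at the middle mark at (350,236). The button is up, with depth giving z of about 65 mm, and the four loose things read the same as at the start to within about 1 mm. The arm is clear and at rest.

```bash
python3 -c "
from workcell import job
print(job.job_done())"
```

```text
the job is handed in; nothing more can be done
None
```

The wheel is one click clockwise from where it started, the button was pressed right down and came up again, and the job is handed in. It took about 10 s of the 48 s; no verdict was reported.

- **Wheel:** I pressed both fingertips, part open, on its top with about 14 N and twisted 36° clockwise. It started in the 0.628 detent. The final top view shows the index line at the middle mark, which is detent 1.257.
- **Button:** I pressed it with shut fingertips to its stop. The tip stopped at z = 58.1 mm and the force rose to 16 N. Afterwards the depth camera read its top at about 65 mm, against 64 mm expected, so it is up.
- **Loose things:** the flask, sanitiser, tape roll and torch read within about 1 mm of their starting positions in the top view. The arm is clear of everything, with near-zero force on the tool.

**Disagreements:** an early wrist-camera reading put the wheel and button about 15 mm off the top camera's. A second wrist view agreed with the top camera on the console's corners and the wheel's mark to 2–4 mm. I put the wheel difference down to its near side being hidden by the gripper, but I did not trace the cause for the button. Separately, the measured plate came out about 7 mm smaller than the stated console size in each direction, which did not affect the result.

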